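Post the tall printing plate through the return box's flap

TASK

Draw the one tall metal plate out of the leaning stack, leaving the short plates leaning in their rack, and post it lengthwise through the sprung flap in the sloping face of the return box. Open the flap with the plate itself, and push the plate on until it has dropped right inside and the flap has swung shut behind it. Leave the tin, the hand roller, the ream of paper and the ink knife where they are.

Things in the scene. Friction and masses are not known exactly. Their poses are not given: they have to be found in the camera images.
- tall_mid (a point): Centre of the tall aluminium plate: 10 mm thick (x), 60 wide (y), 150 long (z, upwards), 0.18 to 0.31 kg. It stands in any of the stack's four places, leaning 25 degrees from vertical, its top towards the rack's -x. Its upper 50 mm rises free above the short plates; below that the plates touch. Drawn 110 mm up along its own length it is clear of the others.
- short1_mid (a point): Centre of a short aluminium plate: 10 mm thick (x axis), 60 mm wide (y), 100 mm long (z, upwards), 0.16 kg, leaning 25 degrees like the tall one, loose in the same stack. It may settle about 12 mm when the tall plate leaves.
- short2_mid (a point): Centre of a short aluminium plate: 10 mm thick (x axis), 60 mm wide (y), 100 mm long (z, upwards), 0.16 kg, leaning 25 degrees like the tall one, loose in the same stack. It may settle about 12 mm when the tall plate leaves.
- short3_mid (a point): Centre of a short aluminium plate: 10 mm thick (x axis), 60 mm wide (y), 100 mm long (z, upwards), 0.16 kg, leaning 25 degrees like the tall one, loose in the same stack. It may settle about 12 mm when the tall plate leaves.
- rack: Fixed dark steel plate rack. Origin on the table under the stack; x level, from the backrest (robot side) to the open front; z up. Floor 110 x 130 mm, its top 12 mm above the table; backrest 120 mm wide, leaning 25 degrees, 88 mm high above the table; a 10 mm stop lip along the front holds the plates' feet.
- box: Fixed white return box. Origin on the table below the slot's centre; x level, front (robot side) to back; z up. 130 mm wide (y). Front wall at x = -61 mm, 147 mm high; back at x = 178 mm, 227 mm high. From the front the upper face slopes up, 35 degrees from level, to 227 mm high at x = 53 mm; then the top is level.
- slot (a point): Centre of the slot on the outside of the sloping face, 190 mm above the table. Axes as the box's (not tilted). The way in is square to the face: 35 degrees from straight down, going towards the box's +x. Slot: 50 mm along the slope, 90 mm across (y); face 4 mm thick. From its lower edge a chute plate runs 100 mm inwards along the way in.
- flap (a joint): Sprung steel flap, 49 mm long, closing the slot; hinged on its upper edge, swings inwards only. 0 = shut, 1.5 rad = fully open. About 2 N at the free edge starts it, 4 N opens it wide. It may grip a plate let go half-way: push that on by its top end (closed fingers fit the slot) until the end is 40 to 50 mm inside; it then drops and the flap shuts.
- tin: Bystander: closed steel ink tin, 76 mm in diameter, 90 mm high; origin at the centre of its underside.
- roller: Bystander: hand ink roller lying flat, about 180 mm long (x axis, wooden handle to -x) and 100 mm wide, 36 mm high; origin on the table near the middle.
- ream: Bystander: ream of paper, 150 x 105 x 55 mm; origin at the centre of its underside.
- knife: Bystander: ink knife (spatula), 200 mm long along x, lying flat; origin at its middle on the table.
Things that resemble listed ones, but are neither listed nor needed, are in the scene too. What is shaped like the part that bears tall_mid but green is not meant.

How it is judged:
By the outcome, as a careful person would: the job done as asked, in the order asked, and still so for the second after the job is handed in, with the robot touching nothing.
It also fails if it takes over 58 s, if anything falls off the work surface, if the arm or the gripper's body presses on something with over 40 N, if the wrist force passes 120 N, or if a joint passes its speed limit or range.

ROBOT

A 6-joint arm with a two-finger parallel gripper is mounted at the origin on the work surface. World frame = base frame: x ahead of the robot, y to its left, z up, the work surface at z = 0. Lengths are in mm, angles in rad, forces in N, time in s.
With the tool pointing down it reaches from about 350 to 875 mm from the base axis. Payload 4.2 kg.
Tool frame: the origin (TCP) lies at the very end of the fingers, on their centre line; the grasp point (between the pads) lies 19 mm behind it; z points along the fingers, y is the direction in which the jaws open and shut (so a half turn about z gives the same grasp; the last joint's range is limited). The gripper opens to 85 mm and grips with 20 to 120 N. Pads are 22 mm wide; open, the fingers measure 114 mm over their backs; the gripper's body (76 mm by 85 mm) begins 54 mm behind the grasp point. The pads swing forward as they close: fully open they stand 13 mm farther back than shut.
Start: joints at [-1.084, 0.385, 0.008, 0, -1.194, -0.259], TCP at [141.164, -608.828, 231.312] pointing down, gripper open.
Joint ranges: [-3.14, 3.14], [-1.21, 2.06], [-1.07, 1.41], [-3.16, 2.05], [-2.99, -0.16], [-3.1, 3.1]. Speed limits (rad/s): [2.79, 2.79, 3.14, 3.14, 3.14, 3.14].

INTERFACE

Orientations are given as a unit quaternion [x, y, z, w].
In Python, from bench import arm gives the robot as it stands.
- The arm moves only by the tool apply_moves, never from a script. Its argument "plan" is one flat list of numbers, 5 for each row, row after row: the gripper's target within -1 to 1 (shut at 1, half-way at 0, fully open at -1), then the shift along the world's x, y, z in m, then the turn about the world's z in degrees. A call has 1 to 8 rows; each row is the pose to reach, as a shift and turn from the pose commanded when the call began; what a row does not reach only later rows make up. A row lasts 1/12 s, in which the tool goes at most 41.7 mm and 7.16 degrees, less where a joint would pass 70% of its speed; a pose out of reach is approached as far as the arm can. A call with a gripper value outside its range is refused whole. The fingers move at their own pace and stop on an object; the grip force is fixed at half the most. Time passes only in rows, so rows that repeat a pose let the fingers close. It gives the time, the measured TCP pose, the force and the opening at its end, in the units of the state.
- arm.read_state(): the state, without advancing time (a new reading comes with each control period).
- arm.get_image(name): name is "side" or "top"; returns a dict with "color" (384x512x3 uint8, red, green, blue), "range_z" (384x512 float32, mm along the optical axis (not along the pixel's ray), 0 where there is no reading), "camera_matrix" (3x3 intrinsics, pixels), "k1" (the pictures are not rectified: a ray, as slopes to the right and down, at radius r is drawn at 1 + k1 r^2 times it, then the intrinsics apply), "camera_from_world" (4x4, takes a point from world to camera coordinates). Camera axes: x right, y down, z forward; pixel columns grow to the right and rows downward; lengths in mm; the calibration is good to about 2 mm. A picture is of the moment at which its call begins.
- arm.job_done(): hands the job in, once; it reports no verdict.
The state is a dict: "clock": time; "joints": joint angles; "joint_vel": joint speeds; "joint_efforts": joint torques, N m; "position": TCP position; "ee_rot": TCP orientation; "contact_force": force on the tool from outside, world axes, zero at the start; "wrist_torque": the same for the moment, N m; "gripper_width": finger opening in mm.
Only numpy, scipy, OpenCV 4.12 (cv2) and the standard library are available. Lean on these libraries where they do the work, as an engineer would, in place of code of your own. Each camera call takes 0.05 s, during which the arm holds its last target.

## Working session

There is one attempt and no reset: what is moved stays moved. The work goes in short steps, Python scripts to look and compute and a tool call to move; the robot and the scene stay as the last step left them, time stands still between calls to the robot, and variables do not carry over. Pictures are saved under pics/ and viewed, and the job is handed in when it is done.

Besides the shell and the picture viewer there is one more tool, called after ">>>" as name(argument=value, ...) on one line, values as JSON. apply_moves: Moves the arm, as the interface text tells. Its arguments: {"type":"object","properties":{"plan":{"type":"array","items":{"type":"number"}}},"required":["plan"]}

```bash
ls; mkdir -p pics
cat > h.py <<'E'
import numpy as np, cv2
from bench import arm
def grab(tag):
    out={}
    for n in ("side","top"):
        d=arm.get_image(n); out[n]=d
        cv2.imwrite(f"pics/{tag}_{n}.png",d["color"][:,:,::-1])
        np.savez(f"pics/{tag}_{n}.npz",**{k:np.asarray(v) for k,v in d.items()})
    return out
def load(tag,n): return dict(np.load(f"pics/{tag}_{n}.npz"))
def pts(d):
    K=d["camera_matrix"];h,w=d["range_z"].shape
    u,v=np.meshgrid(np.arange(w),np.arange(h))
    p=cv2.undistortPoints(np.stack([u,v],-1).reshape(-1,1,2).astype(float),K,np.array([float(d["k1"]),0,0,0])).reshape(h,w,2)
    z=d["range_z"].astype(float)
    c=np.stack([p[...,0]*z,p[...,1]*z,z],-1)
    T=d["camera_from_world"]; R=T[:3,:3];t=T[:3,3]
    P=(c-t)@R; P[z<=0]=np.nan
    return P
def proj(d,X):
    X=np.atleast_2d(X).astype(float);T=d["camera_from_world"]
    c=X@T[:3,:3].T+T[:3,3]
    return cv2.projectPoints(c.reshape(-1,1,3),np.zeros(3),np.zeros(3),d["camera_matrix"],np.array([float(d["k1"]),0,0,0]))[0].reshape(-1,2)
E
python3 - <<'E'
from h import *
o=grab("a")
for n in o:
    d=o[n];T=d["camera_from_world"];print(n,(-T[:3,:3].T@T[:3,3]).round(),T[2,:3].round(2),d["camera_matrix"][0,0],d["k1"])
print(arm.read_state())
E
```

```text
pics
side [-60. 979. 845.] [ 0.47 -0.72 -0.5 ] 441.5432872528643 -0.0811569076711805
top [ 400.  -11. 1252.] [ 0.17  0.01 -0.99] 384.5074618559048 0.03184863363359397
{'clock': 0.1, 'joints': array([-1.08441262e+00,  3.85468686e-01,  6.78646794e-03, -3.99080740e-04,
       -1.19399018e+00, -2.58578089e-01]), 'joint_vel': array([ 3.44891595e-06, -2.88729318e-03,  4.03086628e-03,  2.03247230e-03,
        4.23450906e-04, -6.20225958e-04]), 'joint_efforts': array([-9.36167125e-04, -3.93317664e+01,  1.88930404e+01,  4.19799417e+00,
       -2.60970752e-03,  1.07076596e-05]), 'position': array([ 141.03408291, -608.36166938,  230.35230421]), 'ee_rot': array([-1.13583503e-01,  9.93527993e-01,  9.41212804e-04, -1.68623440e-04]), 'contact_force': array([-0.03908942, -0.21991318, -0.68419712]), 'wrist_torque': array([ 0.02095361, -0.04305309,  0.00598594]), 'gripper_width': 85.21886655683956}
```

View pics/a_side.png

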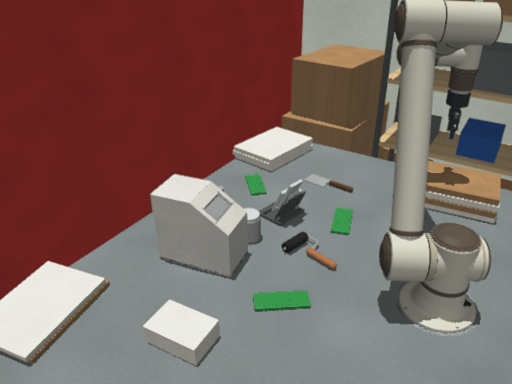

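View pics/a_top.png

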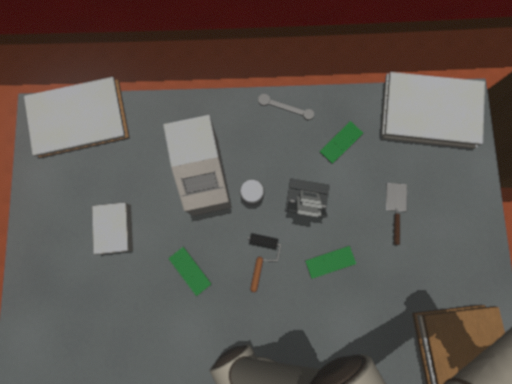

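The side view shows the rack at about (283,205), the box at (205,225), the tin at (250,225) and the roller at (310,248). It also shows green decoy plates at (256,184), (342,220) and (281,300). Next I'll crop in on the rack and box.

Run:
```python
from h import *
s=cv2.imread("pics/a_side.png");t=cv2.imread("pics/a_top.png")
a=cv2.resize(s[165:275,150:310],None,fx=4,fy=4,interpolation=cv2.INTER_CUBIC)[:, :640]
cv2.imwrite("pics/c1.png",a)
cv2.imwrite("pics/c2.png",cv2.resize(t[110:240,150:340],None,fx=4,fy=4,interpolation=cv2.INTER_CUBIC))
c=cv2.resize(s[172:232,252:312],None,fx=9,fy=9,interpolation=cv2.INTER_CUBIC);cv2.imwrite("pics/c3.png",c)
```

```text
(no output)
```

View pics/c1.png

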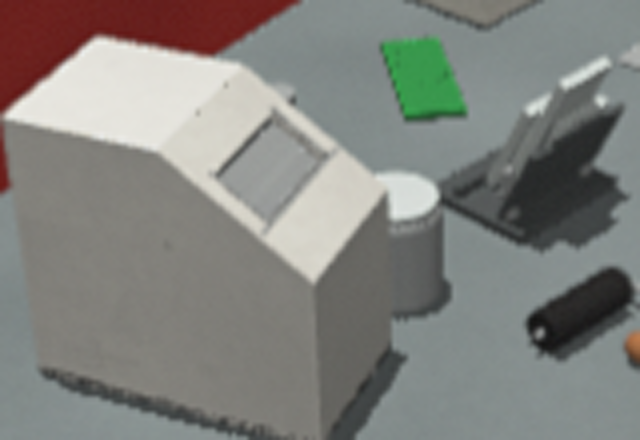

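View pics/c2.png

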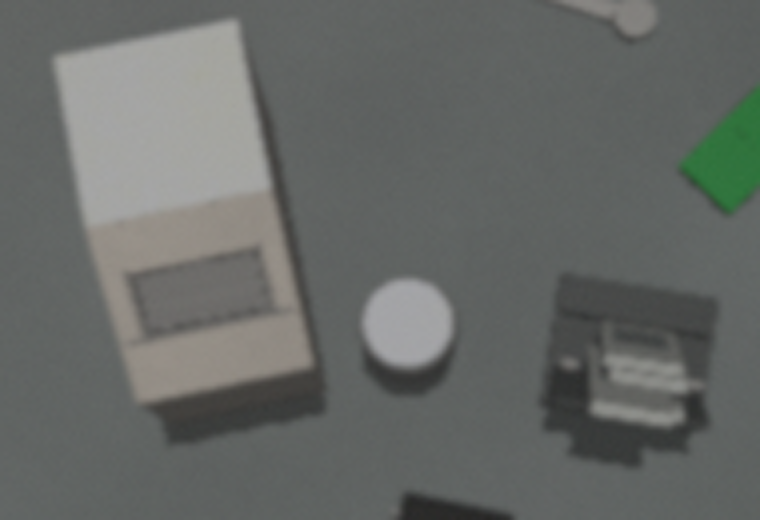

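View pics/c3.png

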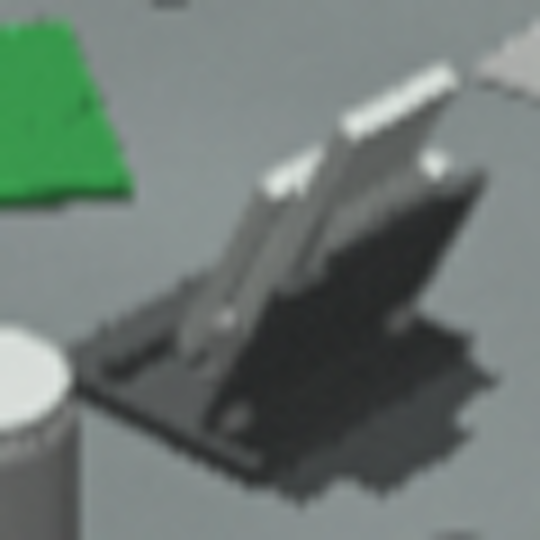

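Run:
```python
from h import *
np.set_printoptions(suppress=True,precision=0,linewidth=250)
for n in("side","top"):
    d=load("a",n);P=pts(d);d["P"]=P
    print(n)
    r=(slice(176,206),slice(272,312)) if n=="side" else (slice(178,228),slice(286,330))
    Q=P[r];m=(Q[...,2]>85)
    ys,xs=np.nonzero(m)
    col=d["color"][r]
    for y,x in list(zip(ys,xs))[::6 if n=="side" else 2]: print(x+r[1].start,y+r[0].start,Q[y,x],col[y,x])
    # box
    if n=="top":
        B=P[105:220,155:235].reshape(-1,3)
        k=(B[:,2]>140);B=B[k];print(len(B))
        top=B[B[:,2]>224];print(cv2.minAreaRect(top[:,:2].astype(np.float32)),np.median(top[:,2]))
        print(cv2.minAreaRect(B[:,:2].astype(np.float32)))
```

```text
side
300 180 [ 514. -178.  155.] [211 219 213]
296 182 [ 520. -160.  154.] [195 203 199]
302 182 [ 509. -183.  147.] [117 123 122]
299 183 [ 510. -164.  152.] [117 121 118]
295 184 [ 519. -152.  151.] [203 212 206]
301 184 [ 512. -183.  139.] [120 128 127]
295 185 [ 515. -146.  151.] [155 160 157]
289 186 [ 530. -131.  150.] [131 137 134]
295 186 [ 516. -148.  146.] [ 98 102 100]
290 187 [ 523. -125.  151.] [125 129 126]
296 187 [ 519. -160.  136.] [92 96 94]
290 188 [ 523. -127.  146.] [109 113 111]
296 188 [ 522. -166.  128.] [91 95 93]
290 189 [ 525. -131.  140.] [105 109 107]
296 189 [ 523. -170.  122.] [93 97 94]
287 190 [ 536. -131.  133.] [132 137 133]
293 190 [ 523. -148.  129.] [93 96 94]
299 190 [ 522. -190.  109.] [188 194 188]
286 191 [ 560. -168.  104.] [164 170 166]
292 191 [ 529. -153.  121.] [94 97 94]
298 191 [ 522. -183.  109.] [115 119 117]
282 192 [ 566. -152.  106.] [210 218 212]
288 192 [ 533. -132.  126.] [105 109 107]
294 192 [ 532. -173.  107.] [102 108 105]
300 192 [ 517. -188.  104.] [102 106 105]
280 193 [ 570. -144.  105.] [122 127 124]
286 193 [ 542. -13
[... 9467 characters left out ...]
215 [ 512. -172.  149.] [131 132 128]
316 215 [ 512. -178.  152.] [132 133 129]
318 215 [ 512. -184.  149.] [116 117 114]
320 215 [ 517. -197.  104.] [94 95 93]
322 215 [ 518. -205.   93.] [58 59 58]
324 215 [ 517. -211.   93.] [56 57 56]
326 215 [ 518. -218.   86.] [63 65 65]
316 216 [ 510. -178.  147.] [104 106 102]
321 216 [ 515. -202.   92.] [60 62 60]
324 216 [ 515. -211.   88.] [61 63 61]
326 216 [ 514. -217.   92.] [70 73 72]
327 217 [ 512. -220.   86.] [87 90 89]
4252
((717.3781127929688, 169.72064208984375), (136.21121215820312, 132.74725341796875), 10.29527473449707) 227.85852696801007
((665.96484375, 160.0404510498047), (241.15182495117188, 132.65724182128906), 10.515510559082031)
```

Run:
```python
from h import *
np.set_printoptions(suppress=True,precision=1,linewidth=200)
for n in("side","top"):
    d=load("a",n);P=pts(d);Q=P.reshape(-1,3)
    col=d["color"].reshape(-1,3).astype(int)
    k=(abs(Q[:,0]-520)<30)&(abs(Q[:,1]+157)<50)&(Q[:,2]>142)
    bright=col.sum(1)>(330 if n=="top" else 450)
    A=Q[k&bright];print(n,"tall top",len(A),A.mean(0),cv2.minAreaRect(A[:,:2].astype(np.float32)))
    f=Q[(abs(Q[:,0]-540)<60)&(abs(Q[:,1]+157)<65)&(Q[:,2]>108)]
    # plane fit of front face
    F=Q[(abs(Q[:,0]-530)<25)&(abs(Q[:,1]+157)<45)&(Q[:,2]>112)&~bright]
    c=F.mean(0);u,s,v=np.linalg.svd(F-c);print("face",len(F),c,v[2],s[2]/len(F)**.5, "tilt",np.degrees(np.arcsin(abs(v[2][2]))),"yaw",np.degrees(np.arctan2(v[2][1],v[2][0])))
    # rack dark mask
    m=((d["color"].max(2)<75)&(d["color"].min(2)>20)).reshape(-1)&(abs(Q[:,0]-545)<90)&(abs(Q[:,1]+160)<90)&(Q[:,2]<25)&(Q[:,2]>6)
    R=Q[m];print("rack floor",len(R),cv2.minAreaRect(R[:,:2].astype(np.float32)))
    mb=(abs(Q[:,0]-530)<40)&(abs(Q[:,1]+160)<75)&(Q[:,2]>80)&(Q[:,2]<93)&(col.max(1)<75)
    R=Q[mb];print("backrest top",len(R),cv2.minAreaRect(R[:,:2].astype(np.float32)) if len(R)>3 else'')
    # box sloping face plane
    S=Q[(abs(Q[:,0]-620)<130)&(abs(Q[:,1]-155)<90)&(Q[:,2]>155)&(Q[:,2]<220)]
    # slot grey mask
    rg=d["color"].astype(int)
    # slot = neutral grey
    sl=((rg[...,0]-rg[...,2])<12)&(rg.max(2)<170)
    sl=sl.reshape(-1)&(abs(Q[:,0]-620)<80)&(abs(Q[:,1]-155)<60)&(Q[:,2]>160)&(Q[:,2]<218)
    S2=Q[sl];print("slot",len(S2),S2.mean(0),cv2.minAreaRect(S2[:,:2].astype(np.float32)))
    T=Q[(abs(Q[:,0]-700)<120)&(abs(Q[:,1]-165)<100)&(Q[:,2]>222)&(Q[:,2]<234)]
    print("boxtop",len(T),T.mean(0),cv2.minAreaRect(T[:,:2].astype(np.float32)))
    # tin
    t=Q[(abs(Q[:,0]-570)<70)&(abs(Q[:,1]-10)<70)&(Q[:,2]>85)&(Q[:,2]<100)];print("tin",len(t),cv2.minEnclosingCircle(t[:,:2].astype(np.float32)) )
```

```text
side tall top 31 [ 518.4 -154.6  152.3] ((517.6263427734375, -155.18911743164062), (51.902042388916016, 10.66579818725586), 76.13883209228516)
face 93 [ 524.7 -150.5  132.1] [ 0.9 -0.2  0.4] 2.4065006191104796 tilt 25.422195907840806 yaw -16.01757336689314
rack floor 281 ((555.1617431640625, -151.64500427246094), (154.343505859375, 91.97308349609375), 46.134525299072266)
backrest top 63 ((531.185546875, -162.48019409179688), (113.5518798828125, 18.523109436035156), 80.51630401611328)
slot 617 [608.4 166.2 185.4] ((605.3098754882812, 154.7757568359375), (86.88165283203125, 117.06696319580078), 6.994032382965088)
boxtop 1175 [712.5 172.4 228.3] ((716.585693359375, 165.89419555664062), (144.0305938720703, 137.1201171875), 11.049467086791992)
tin 155 ((583.928466796875, 25.91059684753418), 60.091064453125)
top tall top 71 [ 519.4 -155.1  150. ] ((519.322509765625, -155.60504150390625), (58.06155776977539, 10.198219299316406), 78.42900085449219)
face 85 [ 531.9 -157.2  132.1] [ 0.9 -0.2  0.5] 1.6968021334228487 tilt 27.96289276390623 yaw -12.415525675368675
rack floor 477 ((568.9649658203125, -169.19223022460938), (127.63565826416016, 135.0339813232422), 78.94550323486328)
backrest top 44 ((532.612548828125, -161.55870056152344), (116.33345794677734, 18.250478744506836), 77.97193908691406)
slot 681 [607.5 150.5 185.8] ((613.9063720703125, 142.21417236328125), (84.86328887939453, 171.9103240966797), 36.80023193359375)
boxtop 2211 [716.7 168.9 227.7] ((715.3646850585938, 169.00315856933594), (141.2450714111328, 132.44325256347656), 10.877150535583496)
tin 398 ((589.22998046875, 27.31197738647461), 59.248138427734375)
```

Run:
```python
from h import *
np.set_printoptions(suppress=True,precision=1,linewidth=200)
def ray(d,uv,z):
    T=d["camera_from_world"];R=T[:3,:3];C=-R.T@T[:3,3]
    p=cv2.undistortPoints(np.array(uv,float).reshape(-1,1,2),d["camera_matrix"],np.array([float(d["k1"]),0,0,0])).reshape(-1,2)
    r=np.c_[p,np.ones(len(p))]@R; return C+r*((np.broadcast_to(z,len(p))-C[2])/r[:,2])[:,None]
t=load("a","top");s=load("a","side")
c=np.array([(128,272),(258,247),(272,310),(145,335)])/4-.375+[150,110]
X=ray(t,c,[204.3,204.3,175.7,175.7]);print("top",X,X.mean(0))
c=np.array([(274,110),(330,155),(267,230),(216,175)])/4-.375+[150,165]
X=ray(s,c,[204.3,175.7,175.7,204.3]);print("side",X,X.mean(0))
# box edges in c2: ridge (90,225)-(272,188); front low edge (137,403)-(315,368)
c=np.array([(90,225),(272,188),(137,403),(315,368)])/4-.375+[150,110]
X=ray(t,c,[227,227,147,147]);print(X, X[:2].mean(0),X[2:].mean(0))
for a,b in((0,1),(2,3)):
  e=X[a]-X[b];print(np.degrees(np.arctan2(-e[0],e[1])))
# ridge from side: c1 (235,65),(163,152); front (388,190),(315,283)
c=np.array([(237,65),(163,152),(388,192),(316,285)])/4-.375+[150,165]
X=ray(s,c,[227,227,147,147]);print(X, X[:2].mean(0),X[2:].mean(0))
# tall top ends in top view c2: tall top from pixel? top-image coordinates
```

```text
top [[621.6 197.8 204.3]
 [636.7 107.1 204.3]
 [597.  100.8 175.7]
 [581.6 191.2 175.7]] [609.2 149.2 190. ]
side [[641.6  97.5 204.3]
 [598.1  89.6 175.7]
 [577.5 193.2 175.7]
 [621.3 190.9 204.3]] [609.6 142.8 190. ]
[[650.4 219.5 227. ]
 [672.8  94.5 227. ]
 [536.7 202.3 147. ]
 [558.6  73.  147. ]] [661.6 157.  227. ] [547.7 137.6 147. ]
10.13925495751115
9.585816870209287
[[680.3  89.5 227. ]
 [646.4 214.8 227. ]
 [559.7  71.7 147. ]
 [535.9 195.7 147. ]] [663.3 152.1 227. ] [547.8 133.7 147. ]
```

Run:
```python
import cv2
t=cv2.imread("pics/a_top.png")
cv2.imwrite("pics/c4.png",cv2.resize(t[175:235,280:340],None,fx=10,fy=10,interpolation=cv2.INTER_CUBIC))
```

```text
(no output)
```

View pics/c4.png

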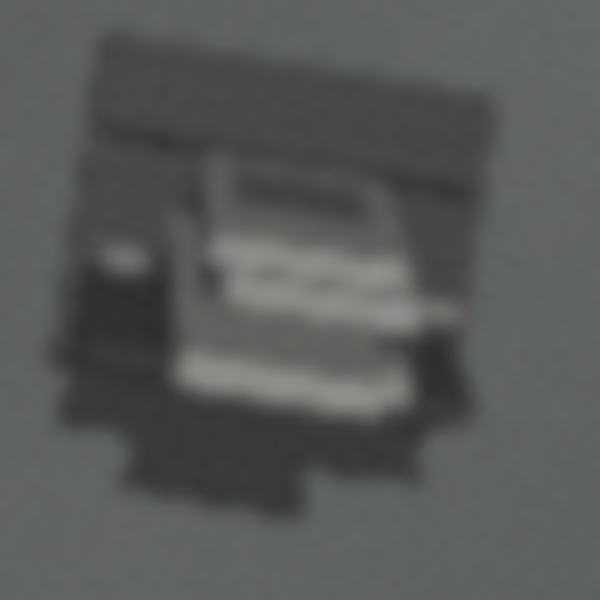

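Things that could be mistaken for the tall plate:
- Three green plates at side pixels (256,184), (342,220) and (281,300). These are ruled out by colour.
- Short plates with tops at (284,192) and (300,190), about 105 mm high.
- The metal plate with its top at (296,183), about 151 mm high. This is the tall one, and the close crop confirms it stands second from the backrest.

I'll move above it with the jaws across its 60 mm width.

>>> apply_moves(plan=[-1,0.386,0.452,0,-23,-1,0.386,0.452,0,-23,-1,0.386,0.452,0,-23,-1,0.386,0.452,0,-23,-1,0.386,0.452,0,-23,-1,0.386,0.452,0,-23,-1,0.386,0.452,0,-23,-1,0.386,0.452,0,-23])

```text
clock: 0.77
position: [353.5, -359.3, 231.1]
ee_rot: [0.087, 0.996, 0.0, -0.0]
contact_force: [1.8, -1.3, 0.0]
gripper_width: 85.6
```

>>> apply_moves(plan=[-1,0.17,0.198,0,0,-1,0.17,0.198,0,0,-1,0.17,0.198,0,0,-1,0.17,0.198,0,0,-1,0.17,0.198,0,0,-1,0.17,0.198,0,0,-1,0.17,0.198,0,0,-1,0.17,0.198,0,0])

```text
clock: 1.43
position: [524.4, -160.8, 230.5]
ee_rot: [0.085, 0.996, 0.0, -0.001]
contact_force: [0.2, -0.2, -0.1]
gripper_width: 85.5
```

>>> apply_moves(plan=[-1,0,0,-0.04,0,-1,0,0,-0.07,0,-1,0,0,-0.07,0,-1,0,0,-0.07,0])

```text
clock: 1.77
position: [521.4, -164.1, 160.4]
ee_rot: [0.087, 0.996, -0.0, -0.002]
contact_force: [0.2, -0.4, 1.3]
gripper_width: 85.6
```

Run:
```python
from h import *
o=grab("b")
print(arm.read_state()["position"])
s=cv2.imread("pics/b_side.png");t=cv2.imread("pics/b_top.png")
a=cv2.resize(s[120:230,240:340],None,fx=5,fy=5,interpolation=cv2.INTER_CUBIC)
cv2.imwrite("pics/b1.png",a)
```

```text
[ 523.77550545 -164.17551812  163.31351294]
```

View pics/b1.png

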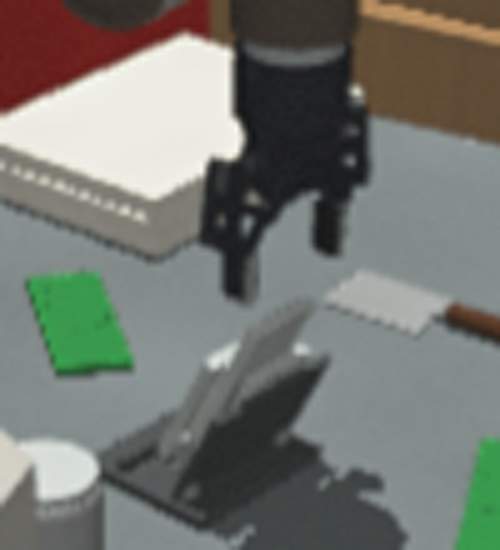

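>>> apply_moves(plan=[-1,0.0035,0.0075,0,0,-1,0.0035,0.0075,-0.02,0,-1,0.0035,0.0075,-0.045,0,-1,0.0035,0.0075,-0.055,0,-1,0.0035,0.0075,-0.055,0,-1,0.0035,0.0075,-0.055,0])

```text
clock: 2.37
position: [527.1, -155.7, 107.3]
ee_rot: [0.086, 0.996, -0.0, 0.001]
contact_force: [-0.3, -0.2, 0.9]
gripper_width: 85.3
```

Run:
```python
from h import *
o=grab("d")
st=arm.read_state();print(st["position"],st["contact_force"])
s=cv2.imread("pics/d_side.png")
a=cv2.resize(s[140:230,240:330],None,fx=6,fy=6,interpolation=cv2.INTER_CUBIC)
cv2.imwrite("pics/d1.png",a)
```

```text
[ 527.69592174 -155.78801563  108.06821998] [-0.10136274  0.12233485  0.08707777]
```

View pics/d1.png

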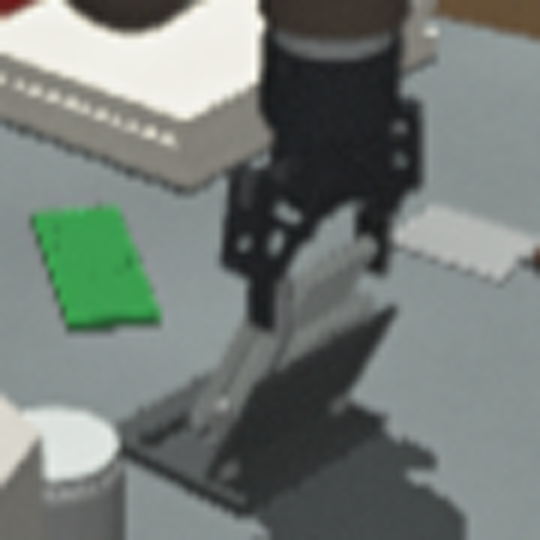

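The fingers straddle the tall plate's edges at about (265,300) and (375,255) in the crop, clear of the short plates. I'll close now.

>>> apply_moves(plan=[1,0,0,0,0,1,0,0,0,0,1,0,0,0,0,1,0,0,0,0,1,0,0,0,0,1,0,0,0,0,1,0,0,0,0,1,0,0,0,0])

```text
clock: 3.13
position: [527.1, -155.8, 107.5]
ee_rot: [0.086, 0.996, -0.0, 0.001]
contact_force: [-1.4, 0.2, 5.6]
gripper_width: 58.9
```

>>> apply_moves(plan=[1,-0.003,0.0005,0.0065,0,1,-0.008,0.0015,0.0175,0,1,-0.014,0.0025,0.0305,0,1,-0.02,0.0035,0.0436,0,1,-0.027,0.0047,0.0588,0,1,-0.034,0.006,0.0741,0,1,-0.042,0.0074,0.0915,0,1,-0.05,0.0088,0.109,0])

```text
clock: 3.8
position: [475.0, -146.5, 215.6]
ee_rot: [0.087, 0.996, 0.0, -0.001]
contact_force: [-1.1, -0.7, -1.6]
gripper_width: 59.6
```

>>> apply_moves(plan=[1,0,0,0.02,0,1,0,0,0.06,0,1,0,0,0.1,0,1,0,0,0.14,0,1,0,0,0.16,0,1,0,0,0.16,0])

```text
clock: 4.3
position: [477.1, -147.2, 380.7]
ee_rot: [0.087, 0.996, -0.0, 0.004]
contact_force: [-0.0, 0.5, -2.6]
gripper_width: 59.2
```

Run:
```python
from h import *
o=grab("e")
st=arm.read_state();print(st["position"],st["contact_force"],st["gripper_width"])
s=cv2.imread("pics/e_side.png")
a=cv2.resize(s[60:230,230:350],None,fx=3.5,fy=3.5,interpolation=cv2.INTER_CUBIC)
cv2.imwrite("pics/e1.png",a)
```

```text
[ 475.26840528 -146.31260855  374.60310329] [-0.35188491  0.27609937 -2.92159489] 59.220773143126436
```

View pics/e1.png

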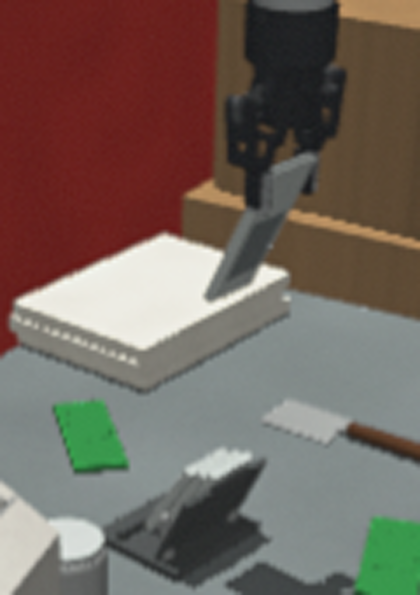

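```bash
cat > plate.py <<'E'
from h import *
import sys
np.set_printoptions(suppress=True,precision=2)
def plate(tag,tcp,yaw):
    for n in("side","top"):
        d=load(tag,n);Q=pts(d).reshape(-1,3);col=d["color"].reshape(-1,3).astype(int)
        c,s_=np.cos(yaw),np.sin(yaw)
        L=Q-tcp;L=np.c_[L[:,0]*c+L[:,1]*s_,-L[:,0]*s_+L[:,1]*c,L[:,2]]
        k=(abs(L[:,0])<110)&(abs(L[:,1])<45)&(L[:,2]>-150)&(L[:,2]<-4)&(np.ptp(col,axis=1)<25)
        A=L[k]
        if len(A)<20: print(n,len(A));continue
        m=A.mean(0);
        # robust line in x-z
        for _ in range(3):
            p=np.polyfit(A[:,2],A[:,0],1);r=A[:,0]-np.polyval(p,A[:,2]);A=A[abs(r)<8]
        print(n,len(A),"lean deg",np.degrees(np.arctan(-p[0])),"x at z=0",p[1],"z range",np.percentile(A[:,2],[0,2,10]),"y range",np.percentile(A[:,1],[2,50,98]),"x at low",np.polyval(p,A[:,2].min()))
E
python3 - <<'E'
from plate import *
plate("e",np.array([475.3,-146.3,374.6]),np.radians(-10))
E
```

```text
side 243 lean deg 25.426754915693646 x at z=0 12.282609501984384 z range [-86.59 -84.47 -77.51] y range [-30.38   5.04  28.53] x at low 53.44832020721817
top 0
```

The plate is held at a 25° lean, and all three short plates still lean in the rack. I'll swing it over to the box, turned 20°.

>>> apply_moves(plan=[1,0.006,0.03,0,3,1,0.014,0.065,0,6,1,0.022,0.105,0,9,1,0.03,0.145,0,12,1,0.038,0.185,0,15,1,0.046,0.22,0,18,1,0.054,0.255,0,20,1,0.059,0.281,0,20])

```text
clock: 5.07
position: [534.2, 136.7, 371.6]
ee_rot: [-0.089, 0.996, -0.001, -0.004]
contact_force: [1.1, -0.5, -2.8]
gripper_width: 59.3
```

>>> apply_moves(plan=[1,0,0,0,0,1,0,0,0,0,1,0,0,-0.02,0,1,0,0,-0.045,0,1,0,0,-0.055,0,1,0,0,-0.055,0,1,0,0,-0.055,0])

```text
clock: 5.65
position: [535.1, 133.1, 320.0]
ee_rot: [-0.087, 0.996, -0.001, -0.001]
contact_force: [0.9, 0.4, -2.3]
gripper_width: 59.2
```

Run:
```python
from plate import *
o=grab("f")
st=arm.read_state();print(st["position"],st["ee_rot"],st["contact_force"],st["gripper_width"])
plate("f",st["position"],np.radians(10))
s=cv2.imread("pics/f_side.png");t=cv2.imread("pics/f_top.png")
a=cv2.resize(s[100:280,130:290],None,fx=3.3,fy=3.3,interpolation=cv2.INTER_CUBIC)
cv2.imwrite("pics/f1.png",a)
cv2.imwrite("pics/f2.png",cv2.resize(t[110:260,140:320],None,fx=3.3,fy=3.3,interpolation=cv2.INTER_CUBIC))
```

```text
[535.99 133.79 321.73] [-0.09  1.    0.    0.  ] [ 0.54  0.08 -2.39] 59.24548089111698
side 145 lean deg 25.57058759368235 x at z=0 11.822503877565472 z range [-139.24 -138.09 -136.13] y range [-40.37  22.91  36.42] x at low 78.44825747921632
top 81 lean deg -41.80047697790227 x at z=0 200.34187237981834 z range [-133.46 -133.09 -131.57] y range [-42.16 -22.32  -2.62] x at low 81.0098501361124
```

View pics/f1.png

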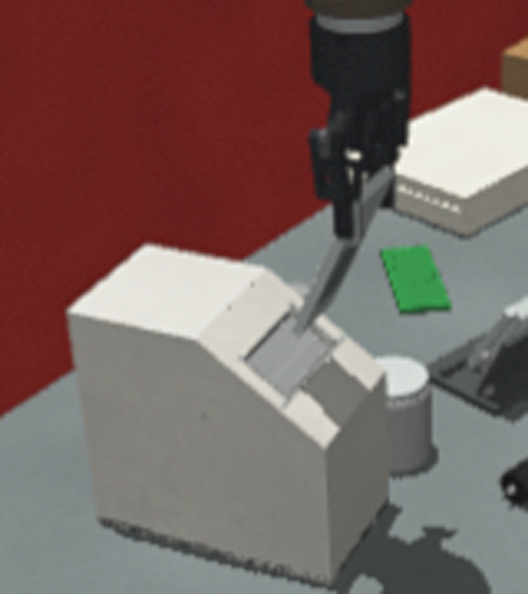

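View pics/f2.png

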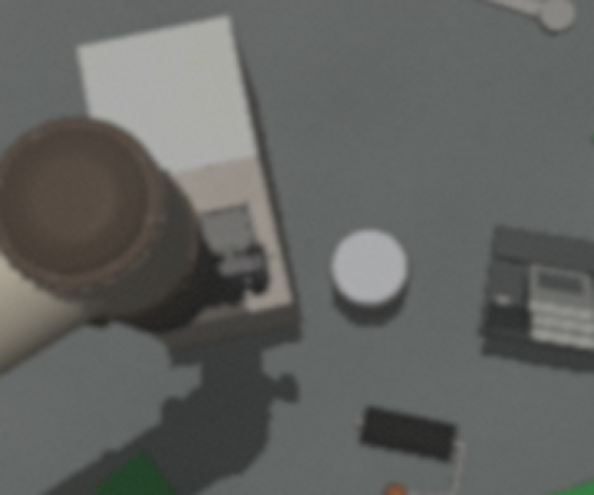

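Run:
```python
from plate import *
st=arm.read_state();tcp=st["position"]
y=np.radians(10);Rz=np.array([[np.cos(y),-np.sin(y),0],[np.sin(y),np.cos(y),0],[0,0,1]])
d=load("f","side")
img=cv2.resize(cv2.imread("pics/f_side.png")[100:280,130:290],None,fx=5,fy=5,interpolation=cv2.INTER_CUBIC)
u=np.array([-.423,0,.906]);n=np.array([.906,0,.423])
bc=np.array([56,0,-90.])
def dr(P,c):
    q=(proj(d,P@Rz.T+tcp)-[130,100]+.5)*5-.5
    for a in q: cv2.circle(img,tuple(int(round(v)) for v in a),2,c,-1)
bot=np.array([bc+s*5*n+[0,t*30,0] for s in(-1,1) for t in(-1,1)])
dr(bot,(0,0,255));dr(bot+150*u,(255,0,0))
dr(np.zeros((1,3)),(0,255,0))
# slot corners
e=np.array([.819,0,.574]);S=np.array([609,148,190.])
sl=np.array([a*25*e+[0,b*45,0] for a in(-1,1) for b in(-1,1)])
q=(proj(d,sl@Rz.T+S)-[130,100]+.5)*5-.5
for a in q: cv2.circle(img,tuple(int(round(v)) for v in a),2,(255,0,255),-1)
cv2.imwrite("pics/f3.png",img[50:650,:800])
```

```text
(no output)
```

View pics/f3.png

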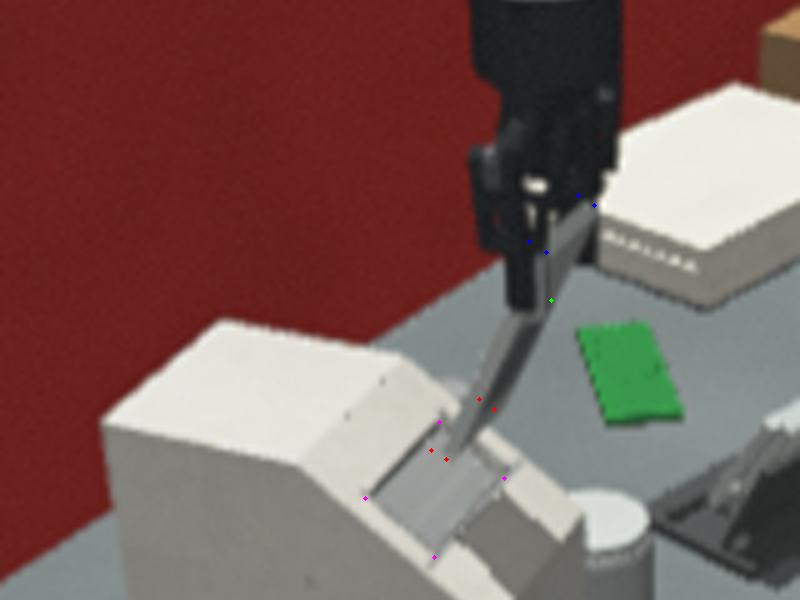

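The plate's foot sits over the slot's upper half, at about (465,440) in the crop, with the slot corners as modelled. I'll lower it to the lower half, then push in along the way in.

>>> apply_moves(plan=[1,0,0,-0.012,0,1,0,0,-0.023,0,1,0.0057,0.001,-0.0312,0,1,0.0113,0.002,-0.0394,0,1,0.017,0.003,-0.0476,0,1,0.0226,0.004,-0.0558,0,1,0.0283,0.005,-0.064,0,1,0.0283,0.005,-0.064,0])

```text
clock: 6.42
position: [563.0, 138.8, 253.6]
ee_rot: [-0.087, 0.996, -0.001, -0.003]
contact_force: [-3.6, 0.3, -1.4]
gripper_width: 59.3
```

Run:
```python
from plate import *
o=grab("g")
st=arm.read_state();print(st["position"],st["contact_force"],st["wrist_torque"],st["gripper_width"])
s=cv2.imread("pics/g_side.png")
cv2.imwrite("pics/g1.png",cv2.resize(s[110:230,170:290],None,fx=5,fy=5,interpolation=cv2.INTER_CUBIC))
```

```text
[562.51 138.63 254.78] [-3.91 -0.45 -2.5 ] [-0.27  1.63  0.07] 58.92704635591973
```

View pics/g1.png

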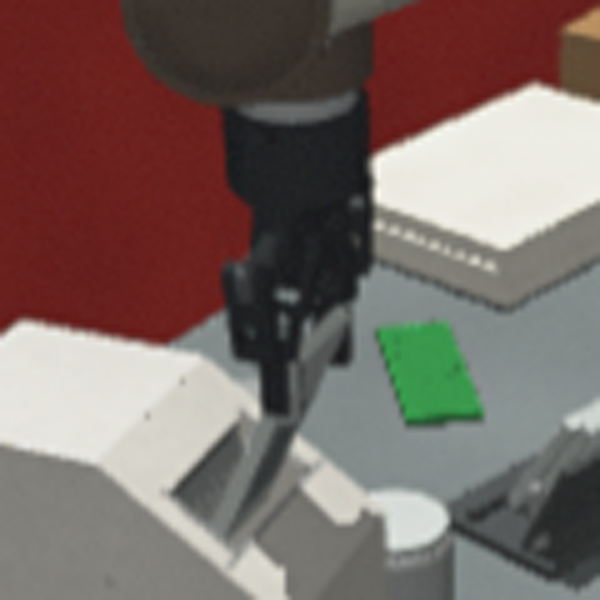

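The flap is swinging in under the plate, with only about 4 N of force. I'll keep going, shifting slightly towards the upper edge.

>>> apply_moves(plan=[1,0.0035,0.0006,0.0025,0,1,0.009,0.0015,-0.0055,0,1,0.015,0.0026,-0.0135,0,1,0.021,0.0037,-0.022,0,1,0.027,0.0047,-0.03,0,1,0.033,0.0058,-0.039,0,1,0.038,0.0067,-0.046,0,1,0.038,0.0067,-0.046,0])

```text
clock: 7.18
position: [601.2, 145.6, 206.8]
ee_rot: [-0.087, 0.996, -0.001, -0.003]
contact_force: [-4.2, -0.9, -6.5]
gripper_width: 58.7
```

Run:
```python
from plate import *
o=grab("i")
st=arm.read_state();print(st["position"],st["contact_force"],st["wrist_torque"],st["gripper_width"])
s=cv2.imread("pics/i_side.png")
cv2.imwrite("pics/i1.png",cv2.resize(s[120:230,170:280],None,fx=5.4,fy=5.4,interpolation=cv2.INTER_CUBIC))
```

```text
[600.97 145.64 208.41] [-3.64 -0.19 -5.84] [-0.29  1.43  0.09] 59.35271012579385
```

View pics/i1.png

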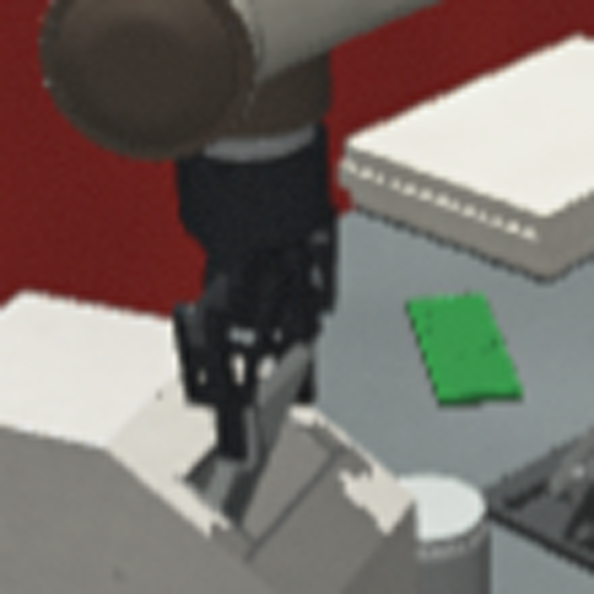

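>>> apply_moves(plan=[1,0.0025,0.0004,-0.0035,0,1,0.0045,0.0008,-0.0065,0,1,0.0045,0.0008,-0.0065,0,-1,0.0045,0.0008,-0.0065,0,-1,0.0045,0.0008,-0.0065,0,-1,0.0045,0.0008,-0.0065,0,-1,0.0045,0.0008,-0.0065,0,-1,0.0045,0.0008,-0.0065,0])

```text
clock: 7.95
position: [607.0, 147.0, 204.9]
ee_rot: [-0.088, 0.996, 0.0, 0.002]
contact_force: [0.0, 0.0, -0.2]
gripper_width: 85.5
```

Run:
```python
from plate import *
o=grab("j")
st=arm.read_state();print(st["position"],st["contact_force"],st["wrist_torque"],st["gripper_width"])
s=cv2.imread("pics/j_side.png")
cv2.imwrite("pics/j1.png",cv2.resize(s[120:230,170:280],None,fx=5.4,fy=5.4,interpolation=cv2.INTER_CUBIC))
```

```text
[606.6  146.8  204.33] [-0.24 -0.36  0.09] [-0.02 -0.01 -0.04] 85.14973616699619
```

View pics/j1.png

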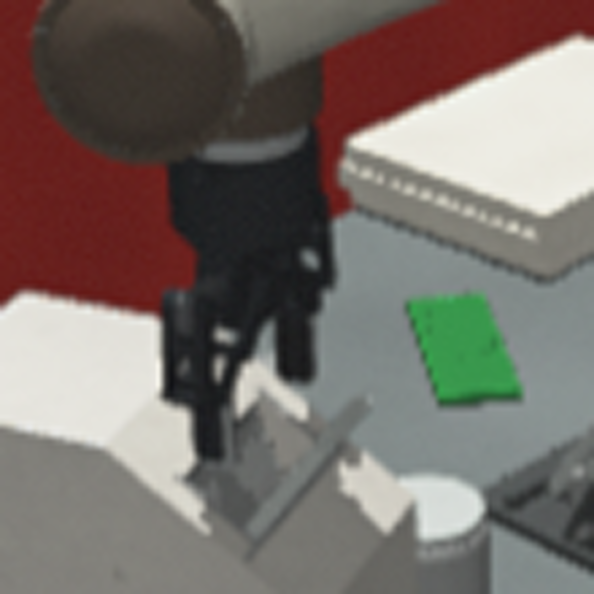

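The plate slid most of the way in and is held by the flap. Its top end still shows at the slot's lower edge, running from (250,540) to (365,405) in the crop. I'll lift, close the fingers and look.

>>> apply_moves(plan=[-1,0,0,0.03,0,-1,0,0,0.07,0,1,-0.02,0,0.1,0,1,-0.05,0,0.1,0,1,-0.09,0,0.1,0,1,-0.09,0,0.1,0,1,-0.09,0,0.1,0,1,-0.09,0,0.1,0])

```text
clock: 8.72
position: [516.5, 146.8, 304.6]
ee_rot: [-0.088, 0.996, 0.0, 0.001]
contact_force: [0.7, -1.2, -0.1]
gripper_width: 12.3
```

Run:
```python
from plate import *
o=grab("k")
st=arm.read_state();print(st["position"],st["contact_force"],st["gripper_width"])
s=cv2.imread("pics/k_side.png");t=cv2.imread("pics/k_top.png")
cv2.imwrite("pics/k1.png",cv2.resize(s[150:240,180:270],None,fx=6,fy=6,interpolation=cv2.INTER_CUBIC))
cv2.imwrite("pics/k2.png",cv2.resize(t[140:230,150:250],None,fx=6,fy=6,interpolation=cv2.INTER_CUBIC))
# slope coordinates
y=np.radians(10);xb=np.array([np.cos(y),np.sin(y),0]);yb=np.array([-np.sin(y),np.cos(y),0])
for n in("side","top"):
    Q=pts(o[n]);L=Q-np.array([609,148,190.]);X=L@xb;Y=L@yb;Z=L[...,2]
    S=.819*X+.574*Z;H=-.574*X+.819*Z
    m=(abs(Y)<42)&(S>-45)&(S<28)&(H>3)&(H<70)
    v,u=np.nonzero(m);print(n,len(v))
    for i in range(0,len(v),max(1,len(v)//35)): print(u[i],v[i],"s%.0f y%.0f h%.0f"%(S[v[i],u[i]],Y[v[i],u[i]],H[v[i],u[i]]),o[n]["color"][v[i],u[i]])
```

```text
[517.17 146.92 303.91] [ 0.53 -0.08 -0.62] -0.14525007010562094
side 159
236 193 s-16 y-28 h61 [192 200 197]
238 194 s-22 y-34 h59 [160 168 164]
237 195 s-21 y-25 h61 [184 191 186]
234 196 s-17 y-12 h61 [193 200 195]
232 197 s-15 y-8 h57 [184 192 188]
236 197 s-23 y-17 h59 [161 168 165]
235 198 s-23 y-8 h62 [159 165 162]
233 199 s-21 y2 h63 [195 202 198]
231 200 s-18 y9 h61 [196 204 199]
229 201 s-16 y18 h61 [202 210 205]
233 201 s-24 y4 h59 [146 149 146]
230 202 s-20 y13 h57 [192 200 195]
208 203 s26 y16 h4 [139 138 132]
230 203 s-22 y23 h62 [185 193 188]
228 204 s-19 y25 h57 [136 142 139]
205 205 s28 y29 h3 [197 194 184]
229 205 s-23 y29 h60 [122 126 124]
226 206 s-19 y29 h50 [119 122 120]
230 206 s-26 y-37 h3 [162 163 160]
225 207 s-18 y27 h44 [118 124 119]
229 207 s-26 y-31 h3 [123 125 123]
226 208 s-22 y27 h43 [117 122 119]
222 209 s-15 y26 h30 [123 127 125]
229 209 s-29 y-23 h4 [111 111 106]
224 210 s-22 y29 h35 [116 121 118]
233 210 s-40 y-32 h3 [185 182 174]
223 211 s-21 y27 h28 [116 120 119]
228 211 s-31 y-15 h3 [118 117 112]
221 212 s-19 y31 h24 [118 123 120]
227 212 s-31 y
[... 927 characters left out ...]
05 191 s-14 y-11 h32 [116 116 112]
209 191 s-14 y-22 h38 [118 118 115]
197 192 s-16 y12 h25 [98 98 96]
201 192 s-15 y1 h31 [117 118 115]
205 192 s-15 y-10 h37 [116 117 112]
209 192 s-13 y-22 h47 [117 117 113]
198 193 s-15 y9 h33 [106 107 104]
202 193 s-15 y-2 h39 [118 119 115]
206 193 s-14 y-14 h48 [116 116 113]
210 193 s-15 y-24 h50 [115 116 111]
199 194 s-17 y7 h39 [109 110 106]
203 194 s-14 y-5 h49 [118 119 115]
207 194 s-15 y-16 h53 [123 125 121]
211 194 s-15 y-27 h58 [100 100  97]
200 195 s-15 y3 h50 [109 110 106]
204 195 s-16 y-8 h53 [124 125 121]
208 195 s-16 y-19 h59 [116 117 114]
201 196 s-17 y1 h53 [110 110 107]
205 196 s-16 y-10 h60 [122 123 120]
204 197 s-20 y-7 h58 [110 111 109]
```

View pics/k1.png

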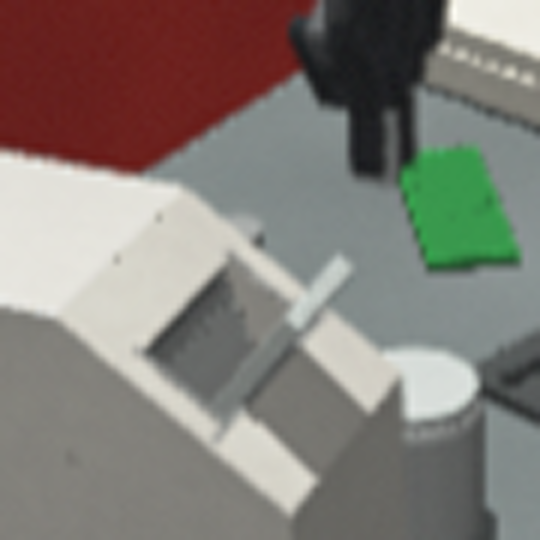

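View pics/k2.png

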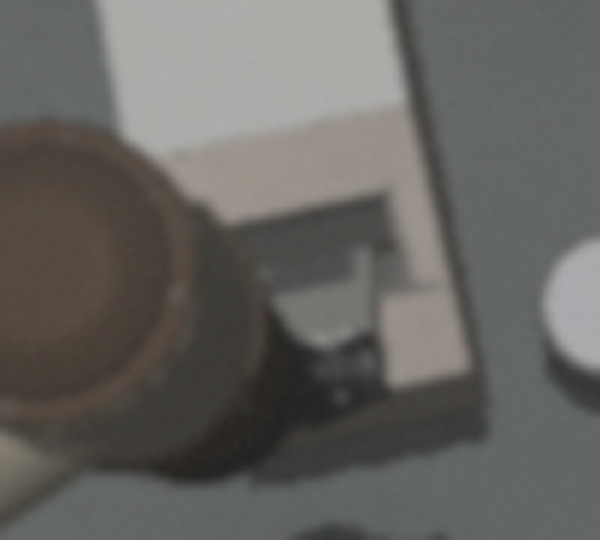

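The plate now lies flat on the chute (s≈-25…-15, y≈±30) with about 60 mm sticking out. I'll bring the closed fingertips over its top end.

>>> apply_moves(plan=[1,0.02,-0.004,0,0,1,0.043,-0.009,0,0,1,0.043,-0.009,-0.02,0,1,0.043,-0.009,-0.045,0,1,0.043,-0.009,-0.062,0,1,0.043,-0.009,-0.062,0,1,0.043,-0.009,-0.062,0])

```text
clock: 9.4
position: [559.9, 137.3, 240.8]
ee_rot: [-0.087, 0.996, -0.001, -0.001]
contact_force: [0.2, -0.6, 0.1]
gripper_width: 0.0
```

```bash
cat > bf.py <<'E'
from plate import *
def box(p):
    y=np.radians(10);xb=np.array([np.cos(y),np.sin(y),0]);yb=np.array([-np.sin(y),np.cos(y),0])
    L=np.asarray(p)-np.array([609,148,190.]);X=L@xb;Y=L@yb;Z=L[...,2]
    return .819*X+.574*Z,Y,-.574*X+.819*Z
def look(tag,r,f):
    o=grab(tag);st=arm.read_state();print(st["clock"],st["position"],st["contact_force"],st["gripper_width"],"s,y,h",np.array(box(st["position"])))
    s=cv2.imread(f"pics/{tag}_side.png");cv2.imwrite(f"pics/{tag}1.png",cv2.resize(s[r[0]:r[1],r[2]:r[3]],None,fx=f,fy=f,interpolation=cv2.INTER_CUBIC))
E
python3 -c "
from bf import *
look('l',(130,230,180,280),6)"
```

```text
9.5 [560.54 137.89 243.1 ] [ 0.29 -0.66 -0.24] -0.10988644557430746 s,y,h [-10.05  -1.54  71.89]
```

View pics/l1.png

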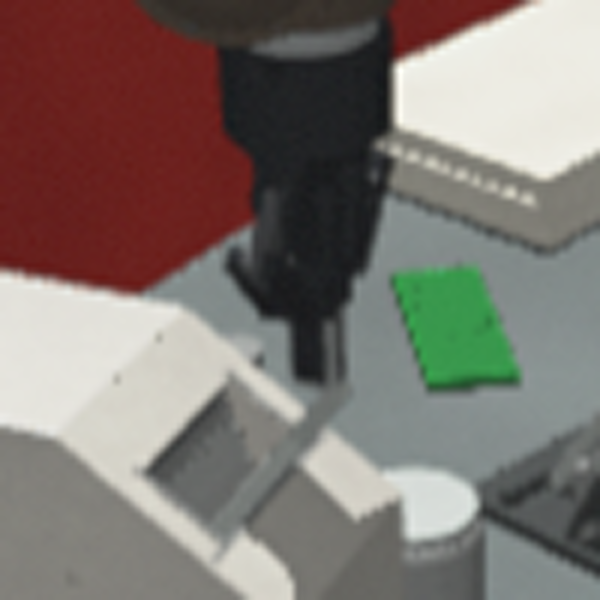

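>>> apply_moves(plan=[1,-0.0032,-0.0006,-0.0023,0,1,0.0025,0.0004,-0.0105,0,1,0.008,0.0014,-0.0187,0,1,0.0137,0.0024,-0.0269,0,1,0.0194,0.0034,-0.0351,0,1,0.025,0.0044,-0.0433,0,1,0.025,0.0044,-0.0433,0])

```text
clock: 10.08
position: [586.1, 142.4, 197.3]
ee_rot: [-0.088, 0.996, -0.0, 0.001]
contact_force: [1.5, 0.5, 1.9]
gripper_width: 0.1
```

```bash
python3 -c "
from bf import *
look('m',(130,230,180,280),6)"
```

```text
10.1833 [583.92 141.91 197.33] [ 1.47 -0.36 -0.28] 0.11410986261099781 s,y,h [-16.89  -1.64  20.79]
```

View pics/m1.png

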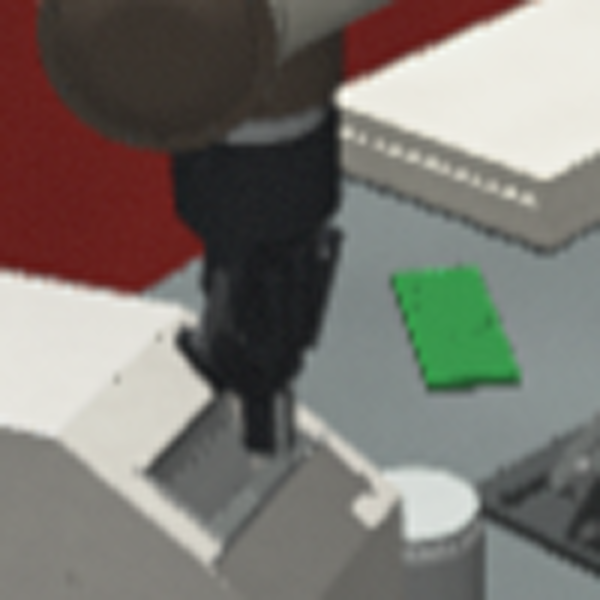

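The push is working, and the plate's end is now near the slot's edge at about (250,490) in the crop. I'll keep pushing through the slot.

>>> apply_moves(plan=[1,0.0025,0.0005,0.0015,0,1,0.0085,0.0015,-0.007,0,1,0.0145,0.0025,-0.0155,0,1,0.02,0.0035,-0.024,0,1,0.0257,0.0045,-0.032,0,1,0.0312,0.0055,-0.04,0,1,0.0312,0.0055,-0.04,0])

```text
clock: 10.77
position: [613.7, 146.8, 154.9]
ee_rot: [-0.087, 0.996, -0.001, -0.004]
contact_force: [-2.1, -0.2, 0.3]
gripper_width: 0.0
```

```bash
python3 -c "
from bf import *
look('n',(130,230,180,280),6)"
```

```text
10.8667 [612.75 146.66 155.53] [-3.24 -1.27 -2.39] 0.2372740295216259 s,y,h [-16.95  -1.97 -30.21]
```

View pics/n1.png

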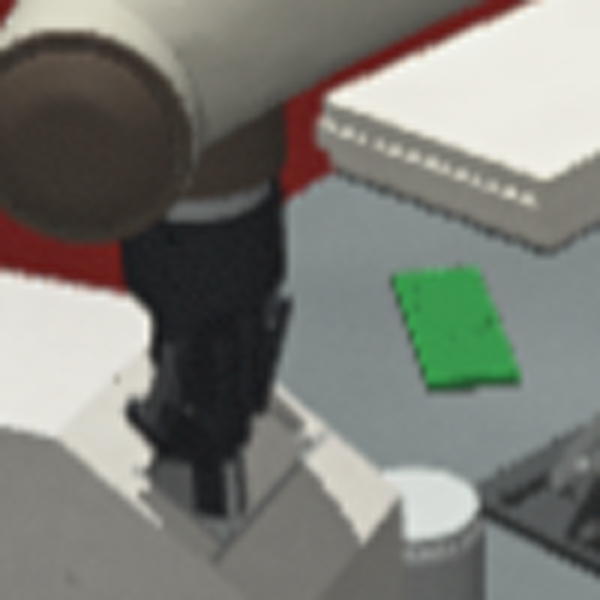

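The fingertips are 30 mm inside with only light flap force. I'll withdraw along the same line and look.

>>> apply_moves(plan=[1,-0.0057,-0.001,0.0082,0,1,-0.017,-0.003,0.0246,0,1,-0.034,-0.006,0.049,0,1,-0.056,-0.01,0.082,0,1,-0.08,-0.014,0.11,0,1,-0.11,-0.014,0.13,0,1,-0.15,-0.014,0.14,0,1,-0.17,-0.014,0.14,0])

```text
clock: 11.53
position: [444.4, 133.7, 303.4]
ee_rot: [-0.088, 0.996, 0.003, 0.005]
contact_force: [-1.1, -0.2, 0.4]
gripper_width: -0.2
```

```bash
python3 -c "
from bf import *
look('p',(140,240,170,290),6)"
```

```text
11.6333 [443.78 133.56 301.91] [ 0.45  0.59 -0.17] -0.0179697079204815 s,y,h [-71.08  14.47 186.49]
```

View pics/p1.png

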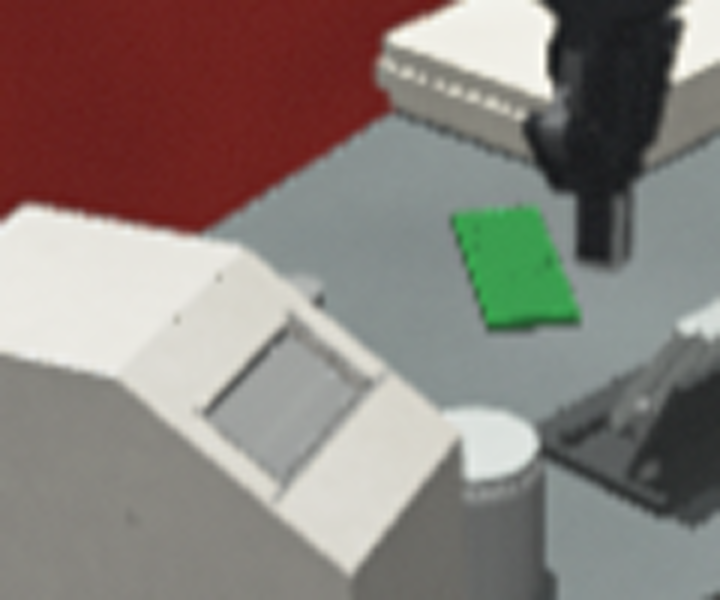

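The flap at (290,400) in the crop looks shut and no plate shows. Next I'll compare range data with the first picture, and check the rack and the bystanders.

Run:
```python
from bf import *
for tag in("a","p"):
  for n in("side","top"):
    d=load(tag,n);S,Y,H=box(pts(d));m=(abs(S)<20)&(abs(Y)<38)&(abs(H)<70)
    print(tag,n,m.sum(),"flap h by s:",[round(float(np.median(H[m&(abs(S-c)<5)])),1) if (m&(abs(S-c)<5)).any() else None for c in(-15,-5,5,15)])
a=cv2.imread("pics/a_side.png").astype(int);p=cv2.imread("pics/p_side.png").astype(int)
df=(abs(a-p).max(2)>45).astype(np.uint8)
n,l,s,c=cv2.connectedComponentsWithStats(df)
for i in range(1,n):
    if s[i][4]>15: print(s[i],c[i].round())
```

```text
a side 249 flap h by s: [-2.0, -2.8, -2.4, -2.5]
a top 359 flap h by s: [-3.3, -3.6, -3.6, -3.6]
p side 249 flap h by s: [-2.4, -3.2, -2.6, -2.3]
p top 350 flap h by s: [-3.1, -3.4, -3.3, -3.5]
[  253     0   226   185 10291] [345.  64.]
[465   0  47  22 293] [500.   7.]
[486   7   7  18  63] [488.  14.]
[493  11   6  10  22] [495.  15.]
[497  24  15  19 201] [505.  35.]
[405  45  29  44 741] [420.  72.]
[467  44  14  25 204] [474.  56.]
[455  49  11   7  47] [460.  52.]
[ 432   55   39   84 1235] [456.  92.]
[389  65  12  13 108] [395.  71.]
[276  77  14   8  59] [283.  80.]
[399  86   5  35  82] [401. 101.]
[483  97  29  66 884] [496. 130.]
[ 399  111   32   45 1128] [415. 133.]
[506 146   6   9  19] [510. 149.]
[397 154  72  38 967] [430. 173.]
[507 156   5   7  24] [510. 159.]
[508 164   4   7  16] [510. 167.]
[ 389  166   57  110 1596] [415. 242.]
[475 166  37  33 702] [491. 184.]
[282 180  20  17 151] [292. 190.]
[407 193  18   9 104] [415. 198.]
[486 199  13   8  64] [492. 202.]
[473 201  12   6  45] [477. 204.]
[407 203  16   5  35] [413. 205.]
[482 212  14   6  58] [489. 214.]
[471 214   5   4  17] [473. 216.]
[292 219  12   8  42] [297. 222.]
[468 220  13  12  97] [474. 225.]
[442 226  24  20 308] [453. 235.]
[ 280  232  229  147 7522] [391. 328.]
[474 236  15  29 202] [482. 253.]
[461 252  11   3  23] [465. 253.]
[458 262  22  17 101] [467. 272.]
[485 265  13  15  73] [491. 274.]
[ 450  268   55   56 1154] [480. 295.]
[271 271  38  36 929] [289. 291.]
[458 296  18  23 233] [466. 310.]
[419 318  53  13 404] [445. 324.]
```

View pics/p_side.png

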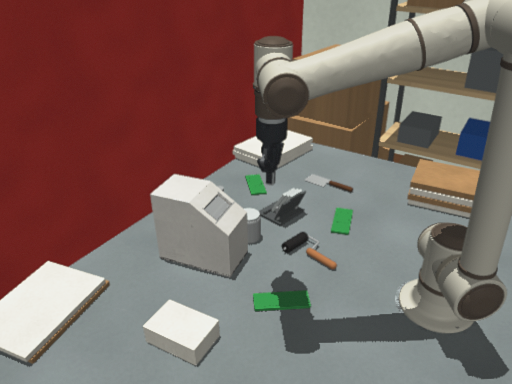

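View pics/p_top.png

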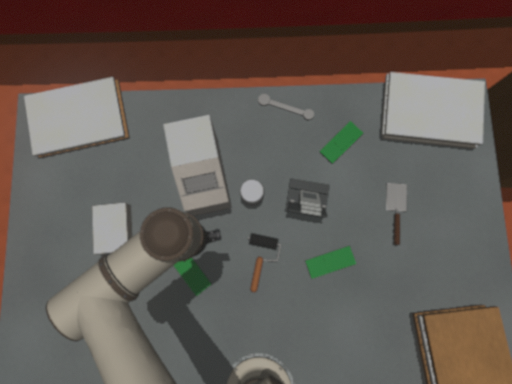

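The flap is back to its starting depth (2–3.5 mm below the face in both views) and no plate is outside. Three short plates lean in the rack at top-view pixel (310,203). The tin, roller, ream and knife haven't moved, and the gripper touches nothing, so I'm handing in.

```bash
python3 -c "
from bench import arm
print(arm.job_done()); s=arm.read_state(); print(s['clock'],s['contact_force'])"
```

```text
the job is handed in; nothing more can be done
None
the job is handed in; nothing more can be done
```

The tall plate went through the flap and dropped inside the return box, and I handed the job in at about 12 s of the 58 s allowed.

- **What I did:** I gripped the tall plate across its 60 mm width and drew it up along its own lean. I turned it to face the box and opened the flap with the plate's foot. When I let go, the flap held the plate with about 60 mm still sticking out. I pushed it on with the closed fingertips to about 30 mm inside the slot, then withdrew.
- **Last checks:** In both views the flap is back at its starting depth, and no part of the plate shows outside the box. The three short plates still lean in the rack. By eye, the tin, roller, ream and knife are where they were. The arm was clear with about zero contact force, and the force readings at the end of each move stayed under about 10 N.
- **Disagreements:**
  - The side view put the slot's centre about 6 mm further in -y than the top view. I aimed near the top view's value, and the slot's clearance covered the difference.
  - My push stopped short of the 40 to 50 mm the task mentions, yet the flap still swung shut. The plate inside the box cannot be seen directly.

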